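# Pack a trellis kit into the caddy

### The arm

A 6-joint arm with a two-finger parallel gripper is mounted at the origin on the work surface. World frame = base frame: x ahead of the robot, y to its left, z up, the work surface at z = 0. Lengths are in m, angles in rad, forces in N, time in s.
With the tool pointing down it reaches from about 0.35 to 0.975 m from the base axis. Payload 4.9 kg.
Tool frame: the origin (TCP) lies at the very end of the fingers, on their centre line; the grasp point (between the pads) lies 19 mm behind it (ctrl.grasp_offset is the distance from the TCP to the grasp point, in m); z points along the fingers, y is the line along which they close (so a half turn about z gives the same grasp; the last joint's range is limited). The gripper opens to 85 mm and grips with 20 to 120 N. Pads are 22 mm wide; open, the fingers measure 114 mm over their backs; the gripper's body (76 mm by 85 mm) begins 54 mm behind the grasp point. The pads swing forward as they close: fully open they stand 13 mm farther back than shut.
Start: joints at [-1.275, 0.053, 1.613, -0, 1.476, -0.119], TCP at [0.252, -0.572, 0.231] pointing down, gripper open.
Joint ranges: [-3.01, 3.01], [-1.01, 2.22], [0.06, 2.58], [-1.02, 4.17], [0.09, 2.62], [-3.14, 3.14]. Speed limits (rad/s): [2.57, 2.57, 3.14, 3.14, 3.14, 3.14].

### API

Orientations are given as a rotation vector (axis times angle).
In Python, from station import ctrl, optics gives the robot as it stands.
- The arm moves only by the shell command python3 -m handwheel 'ROWS' [OPENING] [FORCE]. ROWS is JSON, a list of rows, each an object of numbers: "tx", "ty", "tz": the shift along the tool's x, y, z in mm; "roll": the turn about the tool's z in rad. A call has 1 to 12 rows; each row shifts and turns the commanded pose from where the row before left it, along the tool's axes as they then stand; what a row does not reach is not made up. A row lasts 1/12 s, in which the tool goes at most 41.7 mm and 7.16 degrees, less where a joint would pass 70% of its speed; a pose out of reach is approached as far as the arm can. A call with a gripper value outside its range is refused whole. OPENING is the finger opening in mm, from 0 to 85.4, set as the call begins (- or left out, the last holds). The fingers move at their own pace and stop on an object; FORCE is the grip in N (left out, the last holds). Time passes only in rows, so rows that do not move let the fingers close. It gives the time, the measured TCP pose, the force, the opening and the grip force at its end, in the units of the state.
- ctrl.get_obs(): the state, without advancing time (a new reading comes with each control period).
- optics.get_image(name): name is "scene" or "top"; returns (picture, depth): 384x512x3 uint8, red, green, blue; 384x512 float32, m along the optical axis (not along the pixel's ray), 0 where there is no reading.
- optics.camera_params(name): a dict with "mtx" (3x3 intrinsics, pixels), "extrinsics" (4x4, takes a point from camera to world coordinates). Camera axes: x right, y down, z forward; pixel columns grow to the right and rows downward; lengths in m; the calibration is good to about 2 mm. A picture is of the moment at which its call begins. camera_params takes no time and is no camera call.
- ctrl.finish_job(): hands the job in; it is judged then, once.
The state is a dict: "t": time; "q": joint angles; "dq": joint speeds; "effort": joint torques, N m; "tool_pos": TCP position; "tool_rot": TCP orientation; "contact_force": force on the tool from outside, world axes, zero at the start; "wrist_torque": the same for the moment, N m; "opening": finger opening in m; "grip_force": force on a finger pad.
Only numpy, scipy, OpenCV 4.12 (cv2) and the standard library are available. Lean on these libraries where they do the work, as an engineer would, in place of code of your own. Each camera call takes 0.05 s, during which the arm holds its last target. There are 200 camera calls.

### The job

Pack one trellis kit into the wooden caddy. First lay the two iron finials with solid round heads flat in the long pockets, each in the pocket of its own length, holding them at their balance point so that they carry level; only when both are in, lay the two round glass roundels flat, each in the well of its own size. Set everything down rather than dropping it, and leave the ring-headed pin and the square glass tile where they lie, because they belong to another job.

Things in the scene. Friction and masses are not known exactly. Their poses are not given: they have to be found in the camera images.
- finial_long: Long finial: bronze-brown iron bar lying flat, 150 mm long overall, shaft 14 mm wide and 18 high, with a SOLID heavy round disc head 40 mm across and 22 high at one end. Origin: underside, middle of the overall length; x along the shaft to the head, z up. It balances 22 mm from the origin towards the head; the head starts 35 mm from the origin. About 340 g
- finial_short: Short finial: bronze-brown iron bar lying flat, 115 mm long overall, shaft 14 mm wide and 18 high, with a SOLID heavy round disc head 34 mm across and 22 high at one end. Origin: underside, middle of the overall length; x along the shaft to the head, z up. It balances 11 mm from the origin towards the head; the head starts 23 mm from the origin. About 250 g
- roundel_large: Round glass roundel in a dark iron rim, green glass on top: a flat disc 58 mm across, 18 mm high, lying flat. Origin: centre of its underside, z up. Mass about 130 g
- roundel_small: Round glass roundel in a dark iron rim, green glass on top: a flat disc 40 mm across, 18 mm high, lying flat. Origin: centre of its underside, z up. Mass about 60 g
- pocket_long: Caddy pocket for the LONG finial: fixed pale wood insert 180 x 68 mm, grey felt floor 172 (x) x 60 (y) mm, 4 mm end walls. Origin: centre of its underside, 6 mm above the table; x along the pocket. Floor 4 mm, rim 10 mm above the origin. The two pockets are equal outside and lie side by side, 68 mm apart, in either order; their floors differ in length
- pocket_short: Caddy pocket for the SHORT finial: fixed pale wood insert 180 x 68 mm, grey felt floor 137 (x) x 60 (y) mm, 21 mm end walls. Origin: centre of its underside, 6 mm above the table; x along the pocket. Floor 4 mm, rim 10 mm above the origin. The two pockets are equal outside and lie side by side, 68 mm apart, in either order; their floors differ in length
- well_large: Caddy well for the large (58 mm) roundel: fixed pale wood insert 90 x 90 mm, square grey felt floor 79 x 79 mm. Origin: centre of its underside, 6 mm above the table. Floor 4 mm, rim 10 mm above the origin. The two wells lie next to each other beside the pockets, 90 mm apart, in either order
- well_small: Caddy well for the small (40 mm) roundel: fixed pale wood insert 90 x 90 mm, square grey felt floor 56 x 56 mm. Origin: centre of its underside, 6 mm above the table. Floor 4 mm, rim 10 mm above the origin. The two wells lie next to each other beside the pockets, 90 mm apart, in either order
- ring_pin: Look-alike that must stay: the same bronze-brown iron bar, 135 mm long overall, but its head is an OPEN ring 40 mm across. Shaft 14 mm wide, all 18 mm high. Origin: underside, middle of the overall length; x towards the ring
- square_tile: Look-alike that must stay: the same green glass in a dark iron rim, but SQUARE, 48 x 48 mm, 18 mm high. Origin: centre of its underside
There are look-alikes about, which are no part of the job. What is shaped like the roundel_small but orange or pink is not meant.

How it is judged:
By the outcome, as a careful person would: the job done as asked, in the order asked, and still so for the second after the job is handed in, with the robot touching nothing.
It also fails if it takes over 99 s, if anything falls off the work surface, if the arm or the gripper's body presses on something with over 40 N, if the wrist force passes 120 N, or if a joint passes its speed limit or range.

## Working session

There is one attempt and no reset: what is moved stays moved. The work goes in short steps, Python scripts to look and compute and a shell command to move; the robot and the scene stay as the last step left them, time stands still between calls to the robot, and variables do not carry over. Pictures are saved under pics/ and viewed, at most 16 in all, crops included, and the job is handed in when it is done.

```bash
mkdir -p pics; ls
cat > h.py <<'E'
import numpy as np,cv2
from scipy.spatial.transform import Rotation as R
from station import ctrl,optics
def snap(n,f):
    im,d=optics.get_image(n); cv2.imwrite(f'pics/{f}.png',cv2.cvtColor(im,cv2.COLOR_RGB2BGR)); np.save(f'pics/{f}.npy',d); return im,d
def ray(n,u,v,z):
    p=optics.camera_params(n);K=p['mtx'];E=p['extrinsics']
    r=E[:3,:3]@np.linalg.inv(K)@[u,v,1];o=E[:3,3];return o+r*(z-o[2])/r[2]
E
python3 - <<'E'
from h import *
for n in('top','scene'):
    im,d=snap(n,n+'0'); p=optics.camera_params(n);print(n,p['mtx'].round(1).tolist(),p['extrinsics'].round(3).tolist())
im=cv2.imread('pics/top0.png');cv2.imwrite('pics/top0b.png',cv2.resize(im,(800,600),interpolation=cv2.INTER_CUBIC))
o=ctrl.get_obs();print(o)
E
```

```text
pics
top [[458.0, 0.0, 254.5], [0.0, 458.0, 193.4], [0.0, 0.0, 1.0]] [[-0.008, -0.983, 0.183, 0.344], [-1.0, 0.012, 0.019, -0.015], [-0.021, -0.183, -0.983, 1.33], [0.0, 0.0, 0.0, 1.0]]
scene [[376.3, 0.0, 257.7], [0.0, 376.3, 195.6], [0.0, 0.0, 1.0]] [[-0.568, 0.693, -0.444, 0.962], [0.823, 0.475, -0.312, 0.274], [-0.005, -0.542, -0.84, 0.798], [0.0, 0.0, 0.0, 1.0]]
{'t': 0.1, 'q': array([-1.27500587e+00,  5.32598805e-02,  1.61415712e+00, -3.01049685e-05,
        1.47599512e+00, -1.18989917e-01]), 'dq': array([-1.32996704e-03, -7.57270156e-05, -2.70910866e-03, -5.83809089e-04,
       -2.95880735e-04, -6.15602058e-04]), 'effort': array([ 9.63926723e-04, -3.94901741e+01, -3.71363068e+01, -9.45578813e-05,
        3.94356539e-03,  5.01805062e-06]), 'tool_pos': array([ 0.25170123, -0.57146134,  0.23020489]), 'tool_rot': array([-3.07250154e+00, -6.46506805e-01,  2.99036980e-04]), 'contact_force': array([-0.53514215, -0.24409167, -0.21091891]), 'wrist_torque': array([ 0.04029455, -0.03835897, -0.0162304 ]), 'grip_force': 0.0, 'opening': 0.08507799104697697}
```

View pics/top0b.png

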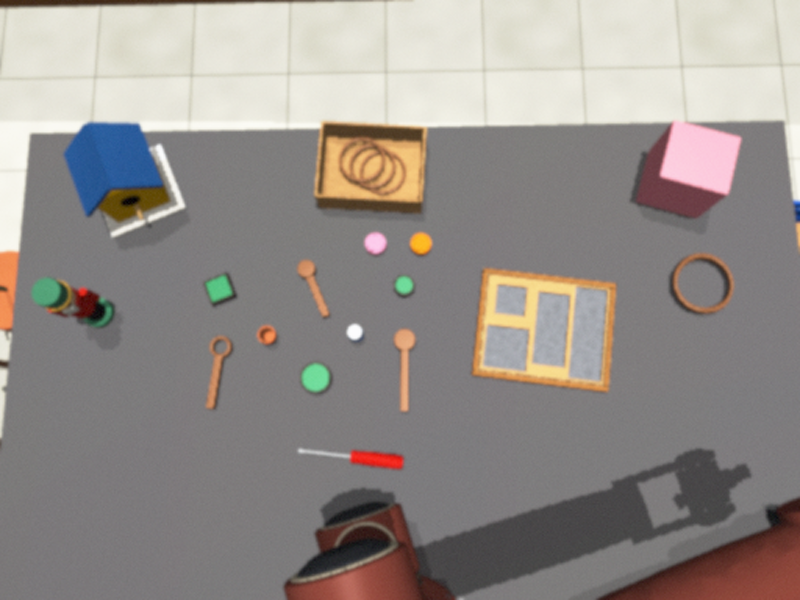

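View pics/scene0.png

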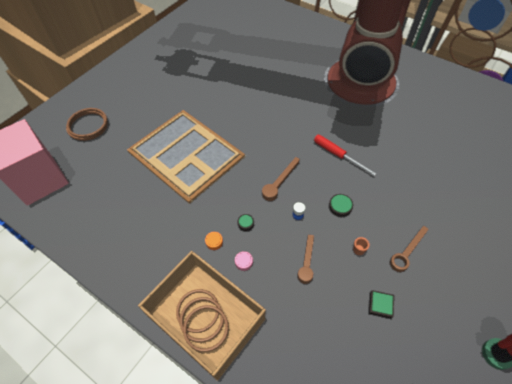

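Top view (800x600) shows these candidates:
- **Bars:** solid long finial, head (405,340), tail (405,410). Solid short finial, head (306,268), tail (328,316). Ring pin (220,347), which stays.
- **Glass:** small green (404,286) and large green (316,377). Square tile (220,289), which stays. Pink (375,243) and orange (421,243) discs are decoys.
- **Caddy:** (545,330), with the shorter pocket in the middle, the long pocket on the right and the wells on the left (small far, large near).

Next I'll enlarge the crops to measure.

Run:
```python
from h import *
im=cv2.imread('pics/top0.png')
def crop(n,x,y,w,h,s):
    c=cv2.resize(im[y:y+h,x:x+w],None,fx=s,fy=s,interpolation=cv2.INTER_CUBIC);cv2.imwrite(f'pics/{n}.png',c)
crop('cad',296,166,106,90,6)
crop('obj',184,160,100,110,5)
```

```text
(no output)
```

View pics/cad.png

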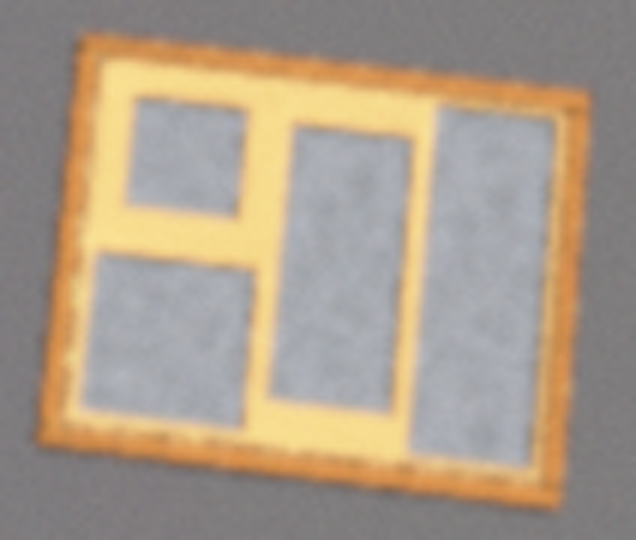

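View pics/obj.png

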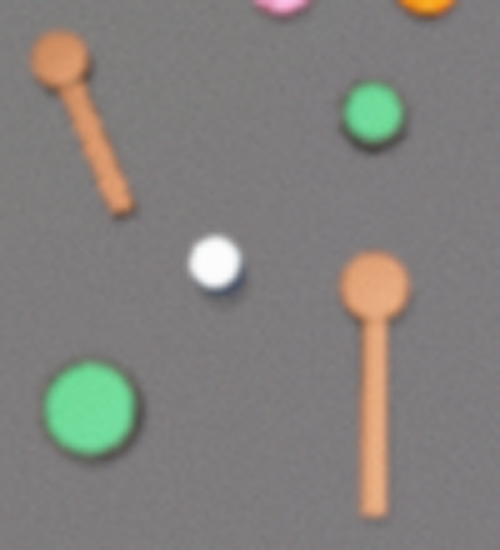

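```bash
cat >> h.py <<'E'
def P(c,x,y,z):
    s,x0,y0=c; return ray('top',x0+(x+.5)/s-.5,y0+(y+.5)/s-.5,z)
def go(p,yaw):
    """tool x wanted along yaw (mod pi); prints roll, then tx ty tz mm after the roll"""
    o=ctrl.get_obs();M=R.from_rotvec(o['tool_rot']).as_matrix();y0=np.arctan2(M[1,0],M[0,0])
    d=(yaw-y0+np.pi/2)%np.pi-np.pi/2   # world ccw = -roll (tool down)
    M2=M@R.from_rotvec([0,0,-d]).as_matrix()
    print('t',o['t'],'q6',o['q'][5].round(2),'tilt',M[:,2].round(3),'roll',round(-d,3),'or',round(-d+np.pi*np.sign(d),3),'txyz',(M2.T@(np.array(p)-o['tool_pos'])*1e3).round(1))
E
cat > m.py <<'E'
from h import *
C=(6,296,166);O=(5,184,160)
W={'ws':[(137,97),(248,105),(238,215),(126,208)],'wl':[(95,252),(257,268),(244,428),(82,408)],
'ps':[(292,123),(413,135),(392,412),(267,400)],'pl':[(437,105),(555,118),(532,466),(410,452)]}
D={}
for k,v in W.items():
    q=np.array([P(C,*a,.014) for a in v]);D[k]=q.mean(0)
    e=(q[0]+q[1]-q[2]-q[3])/2;D[k+'y']=np.arctan2(e[1],e[0]);D[k+'s']=(np.hypot(*e[:2]),np.linalg.norm(q[1]+q[2]-q[0]-q[3])/2)
for k,h,t,L,r,b in(('fl',(375,286),(374,515),150,20,22),('fs',(60,59),(122,208),115,17,11)):
    a=P(O,*h,.022);c=P(O,*t,.018);u=a-c;D[k+'s']=np.hypot(*u[:2]);u[2]=0;u/=np.linalg.norm(u)
    est=[a-u*(L/2-r)/1e3,c+u*L/2e3]; D[k]=(est[0]+est[1])/2;D[k+'b']=D[k]+u*(b-.5)/1e3;D[k+'y']=np.arctan2(u[1],u[0])
D['rs']=P(O,374,113,.018);D['rl']=P(O,91,408,.018)
if __name__=='__main__':
    for k,v in D.items():print(k,np.round(v,4))
    b=D['flb'];go([b[0],b[1],.06],D['fly'])
E
python3 m.py
```

```text
ws [ 0.5922 -0.2     0.014 ]
wsy -0.1296
wss [0.055  0.0541]
wl [ 0.5032 -0.1882  0.014 ]
wly -0.1171
wls [0.0767 0.0778]
ps [ 0.5373 -0.2719  0.014 ]
psy -0.1285
pss [0.1358 0.0591]
pl [ 0.5283 -0.3397  0.014 ]
ply -0.127
pls [0.1697 0.0575]
fls 0.1303
fl [4.642e-01 3.000e-04 2.000e-02]
flb [ 0.4856 -0.      0.02  ]
fly -0.0146
fss 0.096
fs [0.6194 0.1682 0.02  ]
fsb [0.6291 0.1722 0.02  ]
fsy 0.3953
rs [ 0.6219 -0.0009  0.018 ]
rl [0.4512 0.163  0.018 ]
t 0.1 q6 -0.12 tilt [-0.001  0.002 -1.   ] roll 0.429 or -2.712 txyz [ 225.7 -574.5  171.1]
```

```bash
python3 -m handwheel '[{"roll":0.108},{"roll":0.108},{"roll":0.108},{"roll":0.105},{"tx":12,"ty":-30},{"tx":12,"ty":-30},{"tx":12,"ty":-30},{"tx":12,"ty":-30},{"tx":12,"ty":-30},{"tx":12,"ty":-30},{"tx":12,"ty":-30},{"tx":12,"ty":-30}]' 40 60
python3 -m handwheel '[{"tx":12,"ty":-30,"tz":14},{"tx":12,"ty":-30,"tz":14},{"tx":12,"ty":-30,"tz":14},{"tx":12,"ty":-30,"tz":14},{"tx":12,"ty":-30,"tz":14},{"tx":12,"ty":-30,"tz":14},{"tx":12,"ty":-30,"tz":14},{"tx":12,"ty":-30,"tz":14},{"tx":12,"ty":-30,"tz":14},{"tx":12,"ty":-30,"tz":14},{"tx":6,"ty":-25,"tz":10},{}]'
python3 -c "
from h import *;from m import D
b=D['flb'];go([b[0],b[1],.004],D['fly'])
im,d=snap('scene','s1');im,d=snap('top','t1')
c=cv2.imread('pics/s1.png');cv2.imwrite('pics/s1b.png',cv2.resize(c[100:250,200:400],None,fx=4,fy=4,interpolation=2))"
```

```text
t 0.1 q6 -0.12 tilt [-0.001  0.002 -1.   ] roll 0.429 or -2.712 txyz [ 225.7 -574.4  227.1]$[0]: bad value
$[0]: bad value
```

View pics/s1b.png

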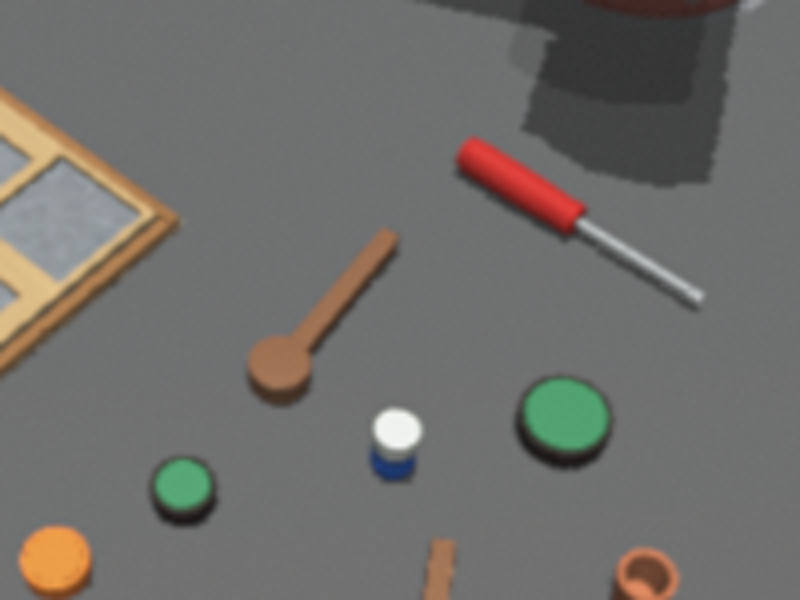

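The close crop confirms a solid-headed finial at (280,365), green round roundels at (184,488) and (566,415), and an orange decoy at (56,560). The rows were refused, so the arm hasn't moved. It probably needs every key in each row.

```bash
python3 -m handwheel '[{"tx":0,"ty":0,"tz":0,"roll":0.108},{"tx":0,"ty":0,"tz":0,"roll":0.108},{"tx":0,"ty":0,"tz":0,"roll":0.108},{"tx":0,"ty":0,"tz":0,"roll":0.105},{"tx":12,"ty":-30,"tz":0,"roll":0},{"tx":12,"ty":-30,"tz":0,"roll":0},{"tx":12,"ty":-30,"tz":0,"roll":0},{"tx":12,"ty":-30,"tz":0,"roll":0},{"tx":12,"ty":-30,"tz":0,"roll":0},{"tx":12,"ty":-30,"tz":0,"roll":0},{"tx":12,"ty":-30,"tz":0,"roll":0},{"tx":12,"ty":-30,"tz":0,"roll":0}]' 40 60
python3 -m handwheel '[{"tx":12,"ty":-30,"tz":14,"roll":0},{"tx":12,"ty":-30,"tz":14,"roll":0},{"tx":12,"ty":-30,"tz":14,"roll":0},{"tx":12,"ty":-30,"tz":14,"roll":0},{"tx":12,"ty":-30,"tz":14,"roll":0},{"tx":12,"ty":-30,"tz":14,"roll":0},{"tx":12,"ty":-30,"tz":14,"roll":0},{"tx":12,"ty":-30,"tz":14,"roll":0},{"tx":12,"ty":-30,"tz":14,"roll":0},{"tx":12,"ty":-30,"tz":14,"roll":0},{"tx":6,"ty":-25,"tz":10,"roll":0},{"tx":0,"ty":0,"tz":0,"roll":0}]'
python3 -c "
from h import *;from m import D
b=D['flb'];go([b[0],b[1],.004],D['fly'])"
```

```text
t: 1.2
tool_pos: [0.3515, -0.3318, 0.2311]
tool_rot: [-3.141, 0.023, -0.0]
contact_force: [0.1, 0.8, -0.4]
opening: 0.0403
grip_force: 0.0
t: 2.2
tool_pos: [0.4806, -0.0063, 0.0786]
tool_rot: [-3.139, 0.015, 0.007]
contact_force: [0.4, -0.3, -0.9]
opening: 0.0398
grip_force: 0.0
t 2.2 q6 1.41 tilt [-0.004  0.002 -1.   ] roll 0.005 or -3.137 txyz [ 5.3 -6.2 74.6]
```

```bash
python3 -m handwheel '[{"tx":3,"ty":-3,"tz":20,"roll":0},{"tx":2,"ty":-3,"tz":10,"roll":0},{"tx":0,"ty":0,"tz":0,"roll":0},{"tx":0,"ty":0,"tz":0,"roll":0},{"tx":0,"ty":0,"tz":0,"roll":0}]' 
python3 -c "
from h import *;from m import D
b=D['flb'];go([b[0],b[1],.005],D['fly']);im,d=snap('scene','s2')
c=cv2.imread('pics/s2.png');cv2.imwrite('pics/s2b.png',cv2.resize(c[110:230,200:340],None,fx=5,fy=5,interpolation=2))"
```

```text
t: 2.62
tool_pos: [0.4872, -0.0048, 0.0519]
tool_rot: [3.141, -0.024, 0.001]
contact_force: [-1.0, 0.1, 1.3]
opening: 0.0399
grip_force: 0.0
t 2.6167 q6 1.42 tilt [ 0.001 -0.    -1.   ] roll -0.0 or 3.141 txyz [-1.7 -4.8 46.9]
```

View pics/s2b.png

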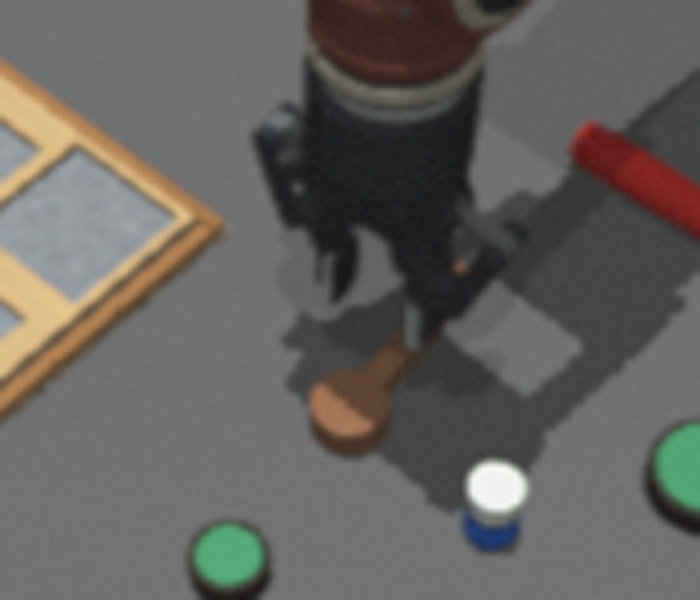

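The picture shows the gripper over the shaft at (400,360), just behind the head at (348,410), with its fingers on either side. Descending now.

```bash
python3 -m handwheel '[{"tx":-2,"ty":-5,"tz":10,"roll":0},{"tx":0,"ty":0,"tz":15,"roll":0},{"tx":0,"ty":0,"tz":12,"roll":0},{"tx":0,"ty":0,"tz":7,"roll":0},{"tx":0,"ty":0,"tz":3,"roll":0},{"tx":0,"ty":0,"tz":0,"roll":0},{"tx":0,"ty":0,"tz":0,"roll":0}]'
python3 -m handwheel '[{"tx":0,"ty":0,"tz":0,"roll":0},{"tx":0,"ty":0,"tz":0,"roll":0},{"tx":0,"ty":0,"tz":0,"roll":0},{"tx":0,"ty":0,"tz":0,"roll":0},{"tx":0,"ty":0,"tz":0,"roll":0},{"tx":0,"ty":0,"tz":0,"roll":0}]' 5 60
python3 -m handwheel '[{"tx":0,"ty":0,"tz":-3,"roll":0},{"tx":0,"ty":0,"tz":-7,"roll":0},{"tx":0,"ty":0,"tz":-10,"roll":0},{"tx":0,"ty":0,"tz":-15,"roll":0},{"tx":0,"ty":0,"tz":-15,"roll":0},{"tx":0,"ty":0,"tz":-10,"roll":0},{"tx":0,"ty":0,"tz":0,"roll":0},{"tx":0,"ty":0,"tz":0,"roll":0}]'
python3 -c "
from h import *;from m import D
print(ctrl.get_obs()['wrist_torque'])
y=D['ply'];p=D['pl']+.0215*np.array([np.cos(y),np.sin(y),0]);go([p[0],p[1],.015],y);im,d=snap('scene','s3')
c=cv2.imread('pics/s3.png');cv2.imwrite('pics/s3b.png',cv2.resize(c[90:230,190:350],None,fx=4,fy=4,interpolation=2))"
```

```text
t: 3.25
tool_pos: [0.4852, 0.0007, 0.0044]
tool_rot: [3.141, -0.022, 0.0]
contact_force: [-1.0, 0.5, -0.6]
opening: 0.0401
grip_force: 0.0
t: 3.75
tool_pos: [0.4859, 0.0007, 0.0053]
tool_rot: [3.141, -0.022, 0.003]
contact_force: [-1.4, -1.0, 6.1]
opening: 0.0122
grip_force: 61.4
t: 4.42
tool_pos: [0.4854, 0.0007, 0.065]
tool_rot: [3.141, -0.022, 0.002]
contact_force: [0.9, 0.6, -2.9]
opening: 0.0122
grip_force: 60.4
[-0.00082621 -0.00779734  0.02434841]
t 4.4167 q6 1.43 tilt [ 0.001 -0.    -1.   ] roll 0.113 or -3.029 txyz [107.1 332.3  50.2]
```

View pics/s3b.png

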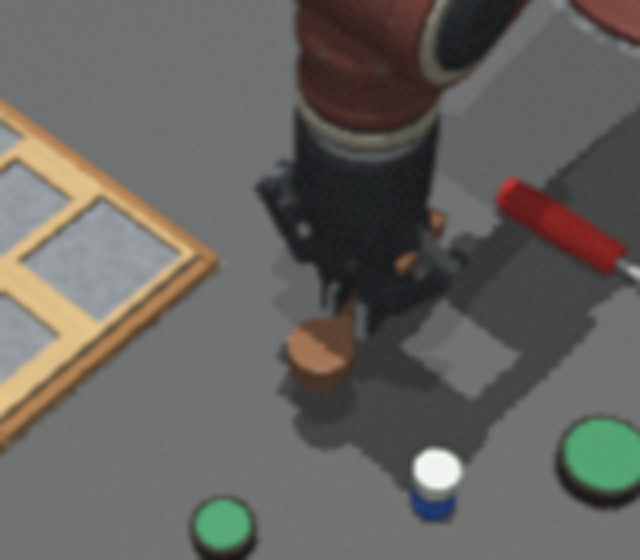

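Lifted, and it hangs level: head at (320,350), clear of the table, wrist moment about 0. Moving to the long pocket.

```bash
python3 -m handwheel '[{"tx":0,"ty":0,"tz":0,"roll":0.05},{"tx":0,"ty":0,"tz":0,"roll":0.063},{"tx":5,"ty":15,"tz":0,"roll":0},{"tx":10,"ty":32,"tz":0,"roll":0},{"tx":12,"ty":34,"tz":0,"roll":0},{"tx":12,"ty":34,"tz":0,"roll":0},{"tx":12,"ty":34,"tz":0,"roll":0},{"tx":12,"ty":34,"tz":0,"roll":0},{"tx":12,"ty":34,"tz":0,"roll":0},{"tx":12,"ty":34,"tz":0,"roll":0},{"tx":12,"ty":34,"tz":0,"roll":0},{"tx":12,"ty":34,"tz":0,"roll":0}]'
python3 -m handwheel '[{"tx":7,"ty":13,"tz":0,"roll":0},{"tx":0,"ty":0,"tz":10,"roll":0},{"tx":0,"ty":0,"tz":10,"roll":0},{"tx":0,"ty":0,"tz":0,"roll":0},{"tx":0,"ty":0,"tz":0,"roll":0},{"tx":0,"ty":0,"tz":0,"roll":0}]'
python3 -c "
from h import *;from m import D
y=D['ply'];p=D['pl']+.0215*np.array([np.cos(y),np.sin(y),0]);go([p[0],p[1],.0155],y);im,d=snap('scene','s4')
c=cv2.imread('pics/s4.png');cv2.imwrite('pics/s4b.png',cv2.resize(c[40:210,110:290],None,fx=3.5,fy=3.5,interpolation=2))"
```

```text
t: 5.47
tool_pos: [0.5537, -0.3308, 0.0622]
tool_rot: [-3.133, 0.2, 0.004]
contact_force: [1.0, 0.4, -2.6]
opening: 0.0126
grip_force: 60.4
t: 5.97
tool_pos: [0.5594, -0.3418, 0.0432]
tool_rot: [-3.134, 0.198, 0.003]
contact_force: [-0.7, 0.1, -3.5]
opening: 0.0118
grip_force: 60.3
t 5.9667 q6 1.03 tilt [-0.002  0.001 -1.   ] roll 0.001 or -3.14 txyz [-9.6  1.9 27.7]
```

View pics/s4b.png

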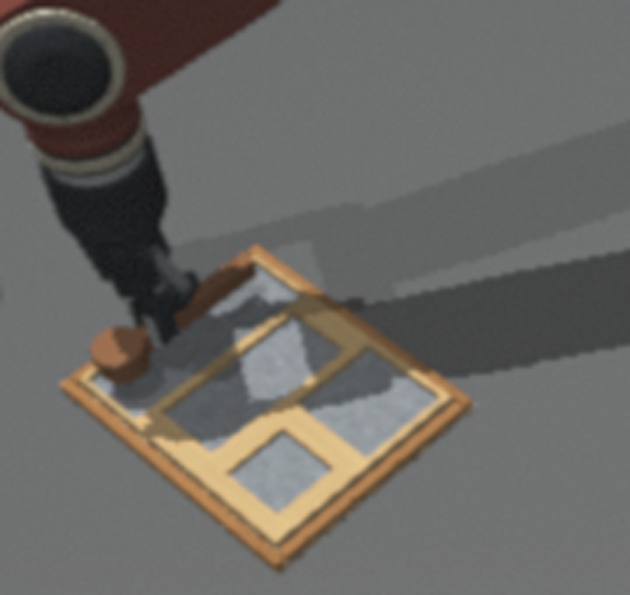

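The finial is over the long pocket, head at (120,350) and tail at (245,270). I'll correct by -9.5 mm in x, lower it and release gently.

```bash
python3 -m handwheel '[{"tx":-5,"ty":2,"tz":0,"roll":0},{"tx":-4.5,"ty":0,"tz":5,"roll":0},{"tx":0,"ty":0,"tz":8,"roll":0},{"tx":0,"ty":0,"tz":6,"roll":0},{"tx":0,"ty":0,"tz":4,"roll":0},{"tx":0,"ty":0,"tz":3,"roll":0},{"tx":0,"ty":0,"tz":1.5,"roll":0},{"tx":0,"ty":0,"tz":0,"roll":0},{"tx":0,"ty":0,"tz":0,"roll":0}]'
python3 -c "
from h import *;from m import D
y=D['ply'];p=D['pl']+.0215*np.array([np.cos(y),np.sin(y),0]);go([p[0],p[1],.0155],y)"
```

```text
t: 6.77
tool_pos: [0.5504, -0.3444, 0.0168]
tool_rot: [3.135, -0.2, 0.0]
contact_force: [0.1, 0.8, -3.4]
opening: 0.0121
grip_force: 60.4
t 6.7667 q6 1.02 tilt [ 0. -0. -1.] roll -0.0 or 3.141 txyz [-1.1 -1.8  1.3]
```

Not touching yet (-3.4 N is just the weight). I'll lower it 1 mm at a time until the force rises.

```bash
python3 -m handwheel '[{"tx":0,"ty":-2,"tz":0.7,"roll":0},{"tx":0,"ty":0,"tz":0.6,"roll":0},{"tx":0,"ty":0,"tz":0,"roll":0}]'
python3 -m handwheel '[{"tx":0,"ty":0,"tz":0.5,"roll":0},{"tx":0,"ty":0,"tz":0.3,"roll":0},{"tx":0,"ty":0,"tz":0,"roll":0}]'
```

```text
t: 7.02
tool_pos: [0.5507, -0.3422, 0.0156]
tool_rot: [3.135, -0.199, 0.0]
contact_force: [-0.5, 0.3, -3.3]
opening: 0.0122
grip_force: 60.4
t: 7.27
tool_pos: [0.5507, -0.3424, 0.0153]
tool_rot: [-3.135, 0.2, -0.0]
contact_force: [-1.6, 1.0, 1.5]
opening: 0.0123
grip_force: 60.9
```

```bash
python3 -m handwheel '[{"tx":0,"ty":0,"tz":0,"roll":0},{"tx":0,"ty":0,"tz":0,"roll":0},{"tx":0,"ty":0,"tz":0,"roll":0},{"tx":0,"ty":0,"tz":0,"roll":0},{"tx":0,"ty":0,"tz":-10,"roll":0},{"tx":0,"ty":0,"tz":-20,"roll":0},{"tx":0,"ty":0,"tz":-30,"roll":0},{"tx":0,"ty":0,"tz":-20,"roll":0},{"tx":0,"ty":0,"tz":0,"roll":0}]' 24
python3 -c "
from h import *;from m import D
b=D['fsb'];go([b[0],b[1],.005],D['fsy'])"
```

```text
t: 8.02
tool_pos: [0.5537, -0.3448, 0.102]
tool_rot: [3.129, -0.199, 0.014]
contact_force: [0.9, -0.6, 1.0]
opening: 0.024
grip_force: 0.0
t 8.0167 q6 1.03 tilt [ 0.009 -0.007 -1.   ] roll -0.522 or 2.619 txyz [ 268.1 -449.1   94.1]
```

```bash
python3 -m handwheel '[{"tx":0,"ty":0,"tz":0,"roll":-0.1},{"tx":0,"ty":0,"tz":0,"roll":-0.11},{"tx":0,"ty":0,"tz":0,"roll":-0.11},{"tx":0,"ty":0,"tz":0,"roll":-0.11},{"tx":0,"ty":0,"tz":0,"roll":-0.092},{"tx":10,"ty":-17,"tz":0,"roll":0},{"tx":20,"ty":-33,"tz":0,"roll":0},{"tx":20,"ty":-33,"tz":0,"roll":0},{"tx":20,"ty":-33,"tz":0,"roll":0},{"tx":20,"ty":-33,"tz":0,"roll":0},{"tx":20,"ty":-33,"tz":0,"roll":0},{"tx":20,"ty":-33,"tz":0,"roll":0}]' 40
python3 -m handwheel '[{"tx":20,"ty":-33,"tz":0,"roll":0},{"tx":20,"ty":-33,"tz":0,"roll":0},{"tx":20,"ty":-33,"tz":0,"roll":0},{"tx":20,"ty":-33,"tz":0,"roll":0},{"tx":20,"ty":-33,"tz":5,"roll":0},{"tx":20,"ty":-33,"tz":15,"roll":0},{"tx":18,"ty":-36,"tz":20,"roll":0},{"tx":0,"ty":0,"tz":10,"roll":0},{"tx":0,"ty":0,"tz":0,"roll":0},{"tx":0,"ty":0,"tz":0,"roll":0},{"tx":0,"ty":0,"tz":0,"roll":0}]'
python3 -c "
from h import *;from m import D
b=D['fsb'];go([b[0],b[1],.005],D['fsy'])
im,d=snap('scene','s5')
a=cv2.imread('pics/s5.png');a=np.hstack([cv2.resize(a[60:200,110:260],(400,373)),cv2.resize(a[180:300,240:370],(400,373))]);cv2.imwrite('pics/s5b.png',a)"
```

```text
t: 9.02
tool_pos: [0.5877, -0.0921, 0.0949]
tool_rot: [3.081, 0.616, 0.0]
contact_force: [0.6, -0.0, 0.9]
opening: 0.0402
grip_force: 0.0
t: 9.93
tool_pos: [0.6255, 0.1713, 0.0469]
tool_rot: [3.081, 0.614, 0.001]
contact_force: [-0.6, -0.6, 0.7]
opening: 0.0403
grip_force: 0.0
t 9.9333 q6 1.33 tilt [ 0.001 -0.    -1.   ] roll -0.002 or 3.14 txyz [ 3.6  0.5 41.9]
```

View pics/s5b.png

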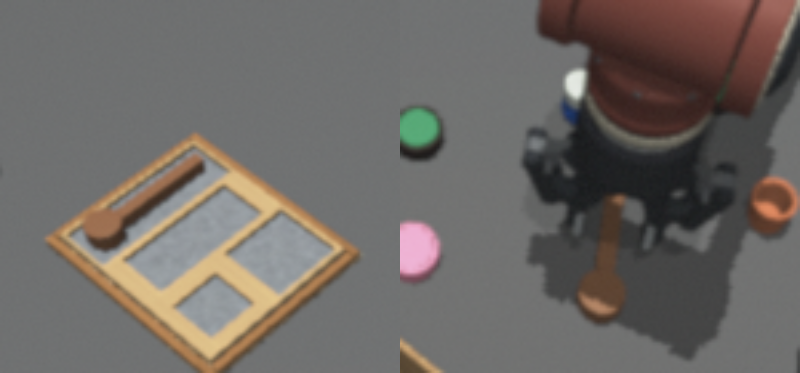

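The long finial lies flat in the long pocket, head at (104,227) and tail at (200,163). The gripper straddles the short finial's shaft at (612,215). Its head is at (601,295), a solid disc.

```bash
python3 -m handwheel '[{"tx":3.5,"ty":0.5,"tz":10,"roll":0},{"tx":0,"ty":0,"tz":12,"roll":0},{"tx":0,"ty":0,"tz":10,"roll":0},{"tx":0,"ty":0,"tz":7,"roll":0},{"tx":0,"ty":0,"tz":2.5,"roll":0},{"tx":0,"ty":0,"tz":0,"roll":0},{"tx":0,"ty":0,"tz":0,"roll":0}]'
python3 -m handwheel '[{"tx":0,"ty":0,"tz":0,"roll":0},{"tx":0,"ty":0,"tz":0,"roll":0},{"tx":0,"ty":0,"tz":0,"roll":0},{"tx":0,"ty":0,"tz":0,"roll":0},{"tx":0,"ty":0,"tz":0,"roll":0},{"tx":0,"ty":0,"tz":0,"roll":0}]' 5 60
python3 -m handwheel '[{"tx":0,"ty":0,"tz":-3,"roll":0},{"tx":0,"ty":0,"tz":-7,"roll":0},{"tx":0,"ty":0,"tz":-12,"roll":0},{"tx":0,"ty":0,"tz":-20,"roll":0},{"tx":0,"ty":0,"tz":-20,"roll":0},{"tx":0,"ty":0,"tz":-10,"roll":0},{"tx":0,"ty":0,"tz":0,"roll":0},{"tx":0,"ty":0,"tz":0,"roll":0}]'
python3 -c "
from h import *;from m import D
print(ctrl.get_obs()['wrist_torque'])
y=D['psy'];p=D['ps']+.0105*np.array([np.cos(y),np.sin(y),0]);go([p[0],p[1],.0155],y)"
```

```text
t: 10.57
tool_pos: [0.6283, 0.1731, 0.0043]
tool_rot: [-3.081, -0.616, 0.001]
contact_force: [-0.4, -0.1, 0.8]
opening: 0.0398
grip_force: 0.0
t: 11.07
tool_pos: [0.6292, 0.1733, 0.0056]
tool_rot: [3.08, 0.616, 0.002]
contact_force: [0.1, -0.1, 5.5]
opening: 0.012
grip_force: 61.7
t: 11.73
tool_pos: [0.6288, 0.1732, 0.0774]
tool_rot: [3.081, 0.616, 0.002]
contact_force: [-0.1, -0.3, -3.6]
opening: 0.0126
grip_force: 60.9
[-0.03500054 -0.06826488  0.0298103 ]
t 11.7333 q6 1.33 tilt [ 0.001  0.    -1.   ] roll 0.523 or -2.618 txyz [-23.2 453.2  61.7]
```

```bash
python3 -m handwheel '[{"tx":0,"ty":0,"tz":0,"roll":0},{"tx":0,"ty":0,"tz":0,"roll":0}]'; python3 -c "
from h import *
print(ctrl.get_obs()['wrist_torque'])
im,d=snap('scene','s6');print(ctrl.get_obs()['wrist_torque'])
a=cv2.imread('pics/s6.png');cv2.imwrite('pics/s6b.png',cv2.resize(a[180:300,240:370],(600,554)))"
```

```text
t: 11.9
tool_pos: [0.6271, 0.173, 0.0747]
tool_rot: [-3.08, -0.616, 0.005]
contact_force: [-0.1, -1.0, -3.1]
opening: 0.0119
grip_force: 60.9
[ 0.024778    0.02746276 -0.03723946]
[0.02517881 0.04861924 0.01891966]
```

View pics/s6b.png

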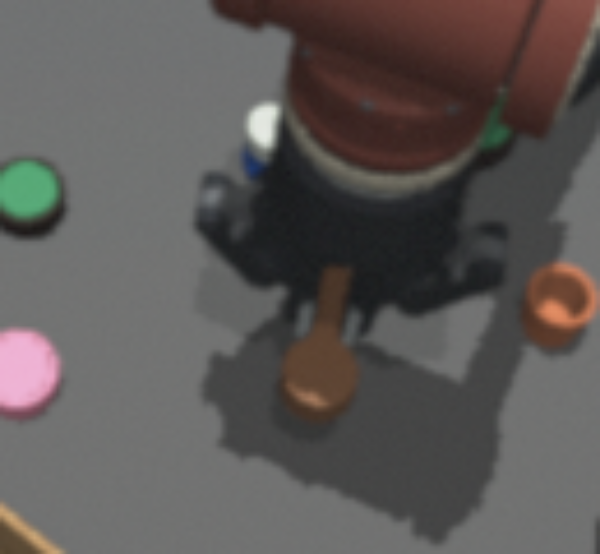

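Level: head at (318,375), shaft straight, and the moment is only noise. I'll lift higher to clear the white-capped bottle, then carry it to the short pocket.

```bash
python3 -m handwheel '[{"tx":0,"ty":0,"tz":-20,"roll":0.05},{"tx":0,"ty":0,"tz":-20,"roll":0.1},{"tx":0,"ty":0,"tz":0,"roll":0.1},{"tx":0,"ty":0,"tz":0,"roll":0.1},{"tx":0,"ty":0,"tz":0,"roll":0.1},{"tx":0,"ty":0,"tz":0,"roll":0.073},{"tx":-1,"ty":18,"tz":0,"roll":0},{"tx":-2,"ty":34,"tz":0,"roll":0},{"tx":-2,"ty":34,"tz":0,"roll":0},{"tx":-2,"ty":34,"tz":0,"roll":0},{"tx":-2,"ty":34,"tz":0,"roll":0},{"tx":-2,"ty":34,"tz":0,"roll":0}]'
python3 -m handwheel '[{"tx":-2,"ty":34,"tz":0,"roll":0},{"tx":-2,"ty":34,"tz":0,"roll":0},{"tx":-2,"ty":34,"tz":0,"roll":0},{"tx":-2,"ty":34,"tz":0,"roll":0},{"tx":-2,"ty":34,"tz":10,"roll":0},{"tx":-2,"ty":34,"tz":20,"roll":0},{"tx":-1,"ty":34,"tz":20,"roll":0},{"tx":0,"ty":18,"tz":15,"roll":0},{"tx":0,"ty":7,"tz":10,"roll":0},{"tx":0,"ty":0,"tz":0,"roll":0},{"tx":0,"ty":0,"tz":0,"roll":0},{"tx":0,"ty":0,"tz":0,"roll":0}]'
python3 -c "
from h import *;from m import D
y=D['psy'];p=D['ps']+.0105*np.array([np.cos(y),np.sin(y),0]);go([p[0],p[1],.016],y)"
```

```text
t: 12.95
tool_pos: [0.5923, -0.0132, 0.1155]
tool_rot: [-3.135, 0.201, 0.003]
contact_force: [0.9, -0.1, -2.9]
opening: 0.0123
grip_force: 60.8
t: 13.95
tool_pos: [0.5477, -0.2701, 0.0422]
tool_rot: [-3.135, 0.2, -0.001]
contact_force: [-0.2, 0.4, -1.6]
opening: 0.0122
grip_force: 60.8
t 13.95 q6 1.12 tilt [ 0.001  0.    -1.   ] roll 0.001 or -3.14 txyz [ 0.4  3.1 26.2]
```

```bash
python3 -m handwheel '[{"tx":0.5,"ty":3,"tz":4,"roll":0},{"tx":0,"ty":0,"tz":8,"roll":0},{"tx":0,"ty":0,"tz":6,"roll":0},{"tx":0,"ty":0,"tz":4,"roll":0},{"tx":0,"ty":0,"tz":2.5,"roll":0},{"tx":0,"ty":0,"tz":1,"roll":0},{"tx":0,"ty":0,"tz":0,"roll":0},{"tx":0,"ty":0,"tz":0,"roll":0}]'
python3 -m handwheel '[{"tx":0,"ty":0,"tz":0.5,"roll":0},{"tx":0,"ty":0,"tz":0.3,"roll":0},{"tx":0,"ty":0,"tz":0,"roll":0},{"tx":0,"ty":0,"tz":0,"roll":0}]'
```

```text
t: 14.62
tool_pos: [0.5472, -0.2742, 0.0162]
tool_rot: [3.135, -0.201, 0.0]
contact_force: [0.5, 0.6, -2.3]
opening: 0.0124
grip_force: 60.8
t: 14.95
tool_pos: [0.5473, -0.2743, 0.0157]
tool_rot: [3.135, -0.201, 0.001]
contact_force: [-1.0, -0.0, -1.3]
opening: 0.0122
grip_force: 61.1
```

Nearly down. I'll creep a little further.

```bash
python3 -m handwheel '[{"tx":0,"ty":0,"tz":0.4,"roll":0},{"tx":0,"ty":0,"tz":0,"roll":0},{"tx":0,"ty":0,"tz":0,"roll":0}]'
python3 -m handwheel '[{"tx":0,"ty":0,"tz":0,"roll":0},{"tx":0,"ty":0,"tz":0,"roll":0},{"tx":0,"ty":0,"tz":0,"roll":0},{"tx":0,"ty":0,"tz":0,"roll":0},{"tx":0,"ty":0,"tz":-10,"roll":0},{"tx":0,"ty":0,"tz":-20,"roll":0},{"tx":0,"ty":0,"tz":-30,"roll":0},{"tx":0,"ty":0,"tz":-30,"roll":0},{"tx":0,"ty":0,"tz":-10,"roll":0},{"tx":0,"ty":0,"tz":0,"roll":0},{"tx":0,"ty":0,"tz":0,"roll":0}]' 24
python3 -c "
from h import *;from m import D
b=D['rl'];print(b);go([b[0],b[1],.011],D['wly'])"
```

```text
t: 15.2
tool_pos: [0.5473, -0.2743, 0.0156]
tool_rot: [3.135, -0.201, 0.0]
contact_force: [-1.9, 1.0, 3.1]
opening: 0.0125
grip_force: 61.5
t: 16.12
tool_pos: [0.5474, -0.2742, 0.1155]
tool_rot: [3.134, -0.201, 0.002]
contact_force: [-0.3, 1.2, -0.4]
opening: 0.0243
grip_force: 0.0
[0.45115308 0.16300327 0.018     ]
t 16.1167 q6 1.11 tilt [ 0.001 -0.001 -1.   ] roll -0.011 or 3.131 txyz [-146.8 -423.1  104.1]
```

```bash
python3 -m handwheel '[{"tx":-6,"ty":-18,"tz":0,"roll":0},{"tx":-11,"ty":-33,"tz":0,"roll":0},{"tx":-12,"ty":-34,"tz":0,"roll":0},{"tx":-12,"ty":-34,"tz":0,"roll":0},{"tx":-12,"ty":-34,"tz":0,"roll":0},{"tx":-12,"ty":-34,"tz":0,"roll":0},{"tx":-12,"ty":-34,"tz":0,"roll":0},{"tx":-12,"ty":-34,"tz":0,"roll":0},{"tx":-12,"ty":-34,"tz":0,"roll":0},{"tx":-12,"ty":-34,"tz":0,"roll":0},{"tx":-12,"ty":-34,"tz":0,"roll":0},{"tx":-12,"ty":-34,"tz":0,"roll":0}]' 76
python3 -m handwheel '[{"tx":-12,"ty":-34,"tz":5,"roll":0},{"tx":-8,"ty":-30,"tz":15,"roll":0},{"tx":0,"ty":0,"tz":20,"roll":0},{"tx":0,"ty":0,"tz":20,"roll":0},{"tx":0,"ty":0,"tz":0,"roll":0},{"tx":0,"ty":0,"tz":0,"roll":0},{"tx":0,"ty":0,"tz":0,"roll":0}]'
python3 -c "
from h import *;from m import D
b=D['rl'];go([b[0],b[1],.011],D['wly'])
im,d=snap('scene','s7')
a=cv2.imread('pics/s7.png');a=np.hstack([cv2.resize(a[60:200,110:260],(400,373)),cv2.resize(a[130:250,270:400],(400,373))]);cv2.imwrite('pics/s7b.png',a)"
```

```text
t: 17.12
tool_pos: [0.4588, 0.1326, 0.1124]
tool_rot: [3.134, -0.202, -0.007]
contact_force: [2.2, -0.9, -0.2]
opening: 0.0763
grip_force: 0.0
t: 17.7
tool_pos: [0.4493, 0.1969, 0.0546]
tool_rot: [3.135, -0.202, -0.002]
contact_force: [-0.0, -0.4, 0.5]
opening: 0.0757
grip_force: 0.0
t 17.7 q6 1.96 tilt [-0.001 -0.    -1.   ] roll -0.012 or 3.13 txyz [ 5.9 33.4 43.7]
```

View pics/s7b.png

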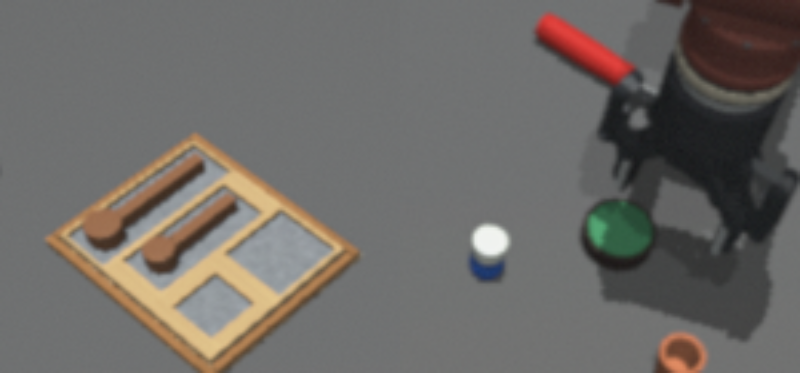

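Both finials lie flat in their own pockets: long head (104,227), short head (162,252). I overshot the large roundel at (618,232) by 33 mm, so I'll shift back, lower to TCP z≈5 mm and check for contact.

```bash
python3 -m handwheel '[{"tx":2,"ty":13,"tz":0,"roll":0},{"tx":4,"ty":20,"tz":0,"roll":0},{"tx":0,"ty":0,"tz":0,"roll":0},{"tx":0,"ty":0,"tz":12,"roll":0},{"tx":0,"ty":0,"tz":15,"roll":0},{"tx":0,"ty":0,"tz":10,"roll":0},{"tx":0,"ty":0,"tz":7,"roll":0},{"tx":0,"ty":0,"tz":4,"roll":0},{"tx":0,"ty":0,"tz":2,"roll":0},{"tx":0,"ty":0,"tz":0,"roll":0},{"tx":0,"ty":0,"tz":0,"roll":0}]'
python3 -c "
from h import *;from m import D
b=D['rl'];go([b[0],b[1],.005],D['wly'])"
python3 -m handwheel '[{"tx":0,"ty":0,"tz":2,"roll":0},{"tx":0,"ty":0,"tz":1,"roll":0},{"tx":0,"ty":0,"tz":0,"roll":0},{"tx":0,"ty":0,"tz":0,"roll":0}]' 66
python3 -m handwheel '[{"tx":0,"ty":0,"tz":1,"roll":0},{"tx":0,"ty":0,"tz":0.5,"roll":0},{"tx":0,"ty":0,"tz":0,"roll":0},{"tx":0,"ty":0,"tz":0,"roll":0}]'
```

```text
t: 18.67
tool_pos: [0.4517, 0.164, 0.0053]
tool_rot: [-3.135, 0.201, -0.001]
contact_force: [1.4, 0.1, -0.1]
opening: 0.0761
grip_force: 0.0
t 18.6667 q6 1.89 tilt [ 0.001  0.    -1.   ] roll -0.011 or 3.131 txyz [-0.4  1.   0.3]
t: 19.0
tool_pos: [0.4514, 0.1638, 0.0021]
tool_rot: [-3.135, 0.201, -0.0]
contact_force: [-0.6, 0.2, -0.4]
opening: 0.0663
grip_force: 0.0
t: 19.33
tool_pos: [0.4512, 0.1637, 0.0004]
tool_rot: [3.135, -0.201, -0.0]
contact_force: [0.4, -0.6, -0.5]
opening: 0.0662
grip_force: 0.0
```

```bash
python3 -m handwheel '[{"tx":0,"ty":0,"tz":1,"roll":0},{"tx":0,"ty":0,"tz":1,"roll":0},{"tx":0,"ty":0,"tz":0,"roll":0}]'
python3 -m handwheel '[{"tx":0,"ty":0,"tz":1,"roll":0},{"tx":0,"ty":0,"tz":1,"roll":0},{"tx":0,"ty":0,"tz":0,"roll":0}]'
```

```text
t: 19.58
tool_pos: [0.4511, 0.1637, -0.0018]
tool_rot: [3.135, -0.201, -0.001]
contact_force: [-0.8, 0.7, -0.3]
opening: 0.0662
grip_force: 0.0
t: 19.83
tool_pos: [0.4511, 0.1637, -0.0038]
tool_rot: [3.135, -0.201, -0.001]
contact_force: [0.6, -0.6, 0.5]
opening: 0.0661
grip_force: 0.0
```

No contact down to TCP z=-4 mm, so the tips sit at least 4 mm behind the TCP at this opening. Gripping at TCP z≈3.5 mm puts the tips about 9 mm up, clear of the rim when placing.

```bash
python3 -m handwheel '[{"tx":0,"ty":0,"tz":-4,"roll":0},{"tx":0,"ty":0.5,"tz":-3.5,"roll":0},{"tx":0,"ty":0,"tz":0,"roll":0}]'
python3 -m handwheel '[{"tx":0,"ty":0,"tz":0,"roll":0},{"tx":0,"ty":0,"tz":0,"roll":0},{"tx":0,"ty":0,"tz":0,"roll":0},{"tx":0,"ty":0,"tz":0,"roll":0},{"tx":0,"ty":0,"tz":0,"roll":0}]' 45 45
python3 -m handwheel '[{"tx":0,"ty":0,"tz":-3,"roll":0},{"tx":0,"ty":0,"tz":-7,"roll":0},{"tx":0,"ty":0,"tz":-15,"roll":0},{"tx":0,"ty":0,"tz":-20,"roll":0},{"tx":0,"ty":0,"tz":-20,"roll":0},{"tx":0,"ty":0,"tz":-20,"roll":0},{"tx":0,"ty":0,"tz":-10,"roll":0},{"tx":0,"ty":0,"tz":0,"roll":0},{"tx":0,"ty":0,"tz":0,"roll":0}]'
python3 -c "
from h import *;from m import D
p=D['wl'];go([p[0],p[1],.014],D['wly'])"
```

```text
t: 20.08
tool_pos: [0.452, 0.1634, 0.005]
tool_rot: [-3.135, 0.201, -0.003]
contact_force: [1.1, -0.0, -0.4]
opening: 0.0659
grip_force: 0.0
t: 20.5
tool_pos: [0.4521, 0.1635, 0.0052]
tool_rot: [-3.135, 0.201, -0.002]
contact_force: [-2.0, -0.5, 5.9]
opening: 0.0556
grip_force: 47.1
t: 21.25
tool_pos: [0.4513, 0.1633, 0.099]
tool_rot: [-3.135, 0.201, -0.001]
contact_force: [-0.6, -0.4, -1.2]
opening: 0.0556
grip_force: 48.0
t 21.25 q6 1.89 tilt [ 0.001  0.    -1.   ] roll -0.011 or 3.131 txyz [ 92.6 343.   85. ]
```

```bash
python3 -m handwheel '[{"tx":4,"ty":15,"tz":0,"roll":-0.011},{"tx":9,"ty":32,"tz":0,"roll":0},{"tx":9,"ty":34,"tz":0,"roll":0},{"tx":9,"ty":34,"tz":0,"roll":0},{"tx":9,"ty":34,"tz":0,"roll":0},{"tx":9,"ty":34,"tz":0,"roll":0},{"tx":9,"ty":34,"tz":0,"roll":0},{"tx":9,"ty":34,"tz":0,"roll":0},{"tx":9,"ty":34,"tz":0,"roll":0},{"tx":9,"ty":30,"tz":5,"roll":0},{"tx":5,"ty":18,"tz":10,"roll":0},{"tx":2.5,"ty":8,"tz":10,"roll":0}]'
python3 -m handwheel '[{"tx":0,"ty":2,"tz":15,"roll":0},{"tx":0,"ty":0,"tz":10,"roll":0},{"tx":0,"ty":0,"tz":5,"roll":0},{"tx":0,"ty":0,"tz":0,"roll":0},{"tx":0,"ty":0,"tz":0,"roll":0},{"tx":0,"ty":0,"tz":0,"roll":0}]'
python3 -c "
from h import *;from m import D
p=D['wl'];go([p[0],p[1],.0152],D['wly'])
im,d=snap('scene','s8')
a=cv2.imread('pics/s8.png');cv2.imwrite('pics/s8b.png',cv2.resize(a[60:200,110:270],(640,560)))"
```

```text
t: 22.25
tool_pos: [0.5025, -0.1885, 0.0722]
tool_rot: [-3.136, 0.188, 0.002]
contact_force: [-0.8, 1.1, -0.6]
opening: 0.0558
grip_force: 48.1
t: 22.75
tool_pos: [0.5033, -0.1878, 0.0445]
tool_rot: [3.136, -0.182, 0.001]
contact_force: [-0.0, 0.6, -1.4]
opening: 0.0558
grip_force: 48.1
t 22.75 q6 1.19 tilt [ 0.001 -0.    -1.   ] roll 0.001 or -3.141 txyz [-0.1  0.4 29.3]
```

View pics/s8b.png

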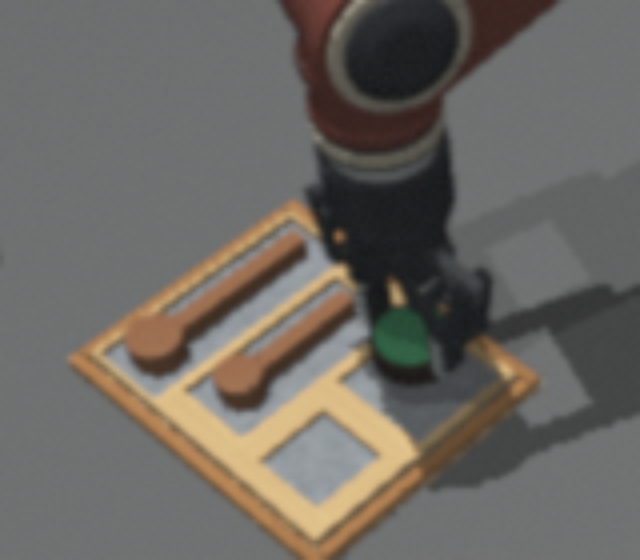

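The large roundel is held level at (402,345), above the large well. Lowering it.

```bash
python3 -m handwheel '[{"tx":0,"ty":0.4,"tz":6,"roll":0},{"tx":0,"ty":0,"tz":9,"roll":0},{"tx":0,"ty":0,"tz":7,"roll":0},{"tx":0,"ty":0,"tz":4,"roll":0},{"tx":0,"ty":0,"tz":2,"roll":0},{"tx":0,"ty":0,"tz":0.7,"roll":0},{"tx":0,"ty":0,"tz":0,"roll":0},{"tx":0,"ty":0,"tz":0,"roll":0}]'
python3 -m handwheel '[{"tx":0,"ty":0,"tz":0.5,"roll":0},{"tx":0,"ty":0,"tz":0.5,"roll":0},{"tx":0,"ty":0,"tz":0,"roll":0},{"tx":0,"ty":0,"tz":0,"roll":0}]'
```

```text
t: 23.47
tool_pos: [0.5028, -0.1886, 0.0153]
tool_rot: [-3.136, 0.184, 0.0]
contact_force: [-1.0, 0.5, 1.6]
opening: 0.0558
grip_force: 48.5
t: 23.8
tool_pos: [0.5031, -0.1888, 0.0152]
tool_rot: [-3.136, 0.184, -0.0]
contact_force: [-3.2, 2.1, 7.8]
opening: 0.0558
grip_force: 48.9
```

Seated. Releasing, then rising.

```bash
python3 -m handwheel '[{"tx":0,"ty":0,"tz":-0.7,"roll":0},{"tx":0,"ty":0,"tz":0,"roll":0}]'
python3 -m handwheel '[{"tx":0,"ty":0,"tz":0,"roll":0},{"tx":0,"ty":0,"tz":0,"roll":0},{"tx":0,"ty":0,"tz":0,"roll":0},{"tx":0,"ty":0,"tz":0,"roll":0},{"tx":0,"ty":0,"tz":-10,"roll":0},{"tx":0,"ty":0,"tz":-25,"roll":0},{"tx":0,"ty":0,"tz":-25,"roll":0},{"tx":0,"ty":0,"tz":-10,"roll":0},{"tx":0,"ty":0,"tz":0,"roll":0},{"tx":0,"ty":0,"tz":0,"roll":0}]' 68
python3 -c "
from h import *;from m import D
p=D['rs'];go([p[0],p[1],.005],D['wsy'])"
```

```text
t: 23.97
tool_pos: [0.5031, -0.1888, 0.0153]
tool_rot: [3.136, -0.184, 0.001]
contact_force: [-0.5, 1.2, 2.2]
opening: 0.056
grip_force: 48.4
t: 24.8
tool_pos: [0.5031, -0.1888, 0.0855]
tool_rot: [3.136, -0.184, 0.002]
contact_force: [0.1, -0.7, 0.1]
opening: 0.0678
grip_force: 0.0
t 24.8 q6 1.19 tilt [ 0.001 -0.001 -1.   ] roll 0.012 or -3.129 txyz [  93.4 -201.7   80.5]
```

```bash
python3 -m handwheel '[{"tx":7,"ty":-15,"tz":0,"roll":0.012},{"tx":14,"ty":-30,"tz":0,"roll":0},{"tx":14,"ty":-31,"tz":0,"roll":0},{"tx":14,"ty":-31,"tz":0,"roll":0},{"tx":14,"ty":-31,"tz":0,"roll":0},{"tx":14,"ty":-31,"tz":0,"roll":0},{"tx":10,"ty":-22,"tz":10,"roll":0},{"tx":5,"ty":-10,"tz":20,"roll":0},{"tx":0,"ty":0,"tz":10,"roll":0},{"tx":0,"ty":0,"tz":0,"roll":0},{"tx":0,"ty":0,"tz":0,"roll":0},{"tx":0,"ty":0,"tz":0,"roll":0}]' 60
python3 -c "
from h import *;from m import D
p=D['rs'];go([p[0],p[1],.0075],D['wsy'])
im,d=snap('scene','s9')
a=cv2.imread('pics/s9.png');a=np.hstack([cv2.resize(a[60:200,110:260],(400,373)),cv2.resize(a[160:270,200:320],(400,373))]);cv2.imwrite('pics/s9b.png',a)"
```

```text
t: 25.8
tool_pos: [0.6192, -0.0019, 0.0447]
tool_rot: [3.135, -0.205, -0.001]
contact_force: [-0.3, 0.1, 0.8]
opening: 0.0601
grip_force: 0.0
t 25.8 q6 1.58 tilt [-0.001 -0.    -1.   ] roll -0.001 or 3.141 txyz [ 2.6 -1.4 37.2]
```

View pics/s9b.png

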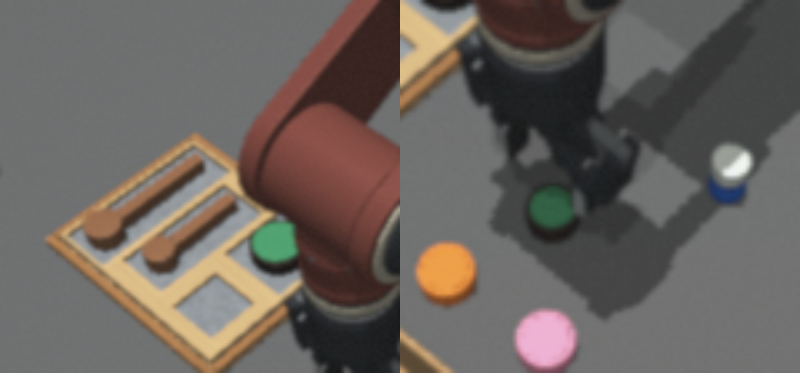

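The large roundel lies in the large well at (277,245). The gripper is above the small green roundel at (550,212), with orange and pink clear of it. Descending and gripping.

```bash
python3 -m handwheel '[{"tx":2.5,"ty":-1.5,"tz":8,"roll":0},{"tx":0,"ty":0,"tz":12,"roll":0},{"tx":0,"ty":0,"tz":10,"roll":0},{"tx":0,"ty":0,"tz":5,"roll":0},{"tx":0,"ty":0,"tz":2,"roll":0},{"tx":0,"ty":0,"tz":0,"roll":0},{"tx":0,"ty":0,"tz":0,"roll":0}]'
python3 -m handwheel '[{"tx":0,"ty":0,"tz":0,"roll":0},{"tx":0,"ty":0,"tz":0,"roll":0},{"tx":0,"ty":0,"tz":0,"roll":0},{"tx":0,"ty":0,"tz":0,"roll":0},{"tx":0,"ty":0,"tz":0,"roll":0},{"tx":0,"ty":0,"tz":0,"roll":0}]' 28 40
python3 -m handwheel '[{"tx":0,"ty":0,"tz":-3,"roll":0},{"tx":0,"ty":0,"tz":-7,"roll":0},{"tx":0,"ty":0,"tz":-12,"roll":0},{"tx":0,"ty":0,"tz":-20,"roll":0},{"tx":0,"ty":0,"tz":-15,"roll":0},{"tx":0,"ty":0,"tz":-8,"roll":0},{"tx":0,"ty":0,"tz":0,"roll":0},{"tx":0,"ty":0,"tz":0,"roll":0}]'
python3 -c "
from h import *;from m import D
p=D['ws'];go([p[0],p[1],.018],D['wsy'])"
```

```text
t: 26.43
tool_pos: [0.6224, 0.0001, 0.0078]
tool_rot: [-3.135, 0.203, 0.0]
contact_force: [0.1, 0.6, 0.2]
opening: 0.0604
grip_force: 0.0
t: 26.93
tool_pos: [0.6232, 0.0, 0.009]
tool_rot: [3.135, -0.203, 0.003]
contact_force: [-0.3, 0.1, 5.1]
opening: 0.038
grip_force: 40.5
t: 27.6
tool_pos: [0.6226, 0.0001, 0.0735]
tool_rot: [3.135, -0.203, 0.002]
contact_force: [-0.5, 0.5, -0.4]
opening: 0.0373
grip_force: 40.2
t 27.6 q6 1.58 tilt [ 0.001 -0.    -1.   ] roll 0.0 or -3.141 txyz [ -4.3 202.4  55.5]
```

```bash
python3 -m handwheel '[{"tx":0,"ty":15,"tz":0,"roll":0},{"tx":-1,"ty":30,"tz":0,"roll":0},{"tx":-1,"ty":34,"tz":0,"roll":0},{"tx":-1,"ty":34,"tz":0,"roll":0},{"tx":-1,"ty":34,"tz":0,"roll":0},{"tx":0,"ty":30,"tz":0,"roll":0},{"tx":0,"ty":18,"tz":5,"roll":0},{"tx":0,"ty":7,"tz":10,"roll":0},{"tx":0,"ty":0,"tz":10,"roll":0},{"tx":0,"ty":0,"tz":0,"roll":0},{"tx":0,"ty":0,"tz":0,"roll":0},{"tx":0,"ty":0,"tz":0,"roll":0}]'
python3 -c "
from h import *;from m import D
p=D['ws'];go([p[0],p[1],.019],D['wsy'])
im,d=snap('scene','s10')
a=cv2.imread('pics/s10.png');cv2.imwrite('pics/s10b.png',cv2.resize(a[60:210,110:270],(640,600)))"
```

```text
t: 28.6
tool_pos: [0.5922, -0.1982, 0.0472]
tool_rot: [-3.134, 0.2, 0.002]
contact_force: [0.6, 0.2, 0.2]
opening: 0.038
grip_force: 40.3
t 28.6 q6 1.26 tilt [-0.001  0.001 -1.   ] roll 0.002 or -3.14 txyz [ 0.3  1.8 28.2]
```

View pics/s10b.png

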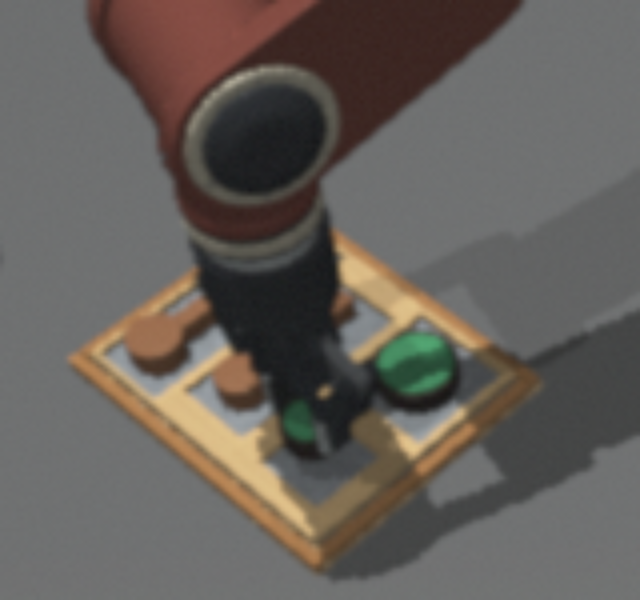

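The small roundel is held level at (303,420), above the small well, with the large one in place at (417,363). Lowering.

```bash
python3 -m handwheel '[{"tx":0,"ty":1.5,"tz":6,"roll":0},{"tx":0,"ty":0,"tz":9,"roll":0},{"tx":0,"ty":0,"tz":6,"roll":0},{"tx":0,"ty":0,"tz":4,"roll":0},{"tx":0,"ty":0,"tz":2,"roll":0},{"tx":0,"ty":0,"tz":0.7,"roll":0},{"tx":0,"ty":0,"tz":0,"roll":0},{"tx":0,"ty":0,"tz":0,"roll":0}]'
python3 -m handwheel '[{"tx":0,"ty":0,"tz":0.4,"roll":0},{"tx":0,"ty":0,"tz":0.3,"roll":0},{"tx":0,"ty":0,"tz":0,"roll":0},{"tx":0,"ty":0,"tz":0,"roll":0}]'
```

```text
t: 29.32
tool_pos: [0.5924, -0.2013, 0.0205]
tool_rot: [3.135, -0.203, 0.001]
contact_force: [-0.4, -0.4, 0.1]
opening: 0.038
grip_force: 40.3
t: 29.65
tool_pos: [0.5923, -0.2012, 0.0197]
tool_rot: [3.135, -0.203, 0.0]
contact_force: [-0.4, 0.4, -1.0]
opening: 0.0379
grip_force: 40.3
```

```bash
python3 -m handwheel '[{"tx":0,"ty":-0.5,"tz":0.5,"roll":0},{"tx":0,"ty":0,"tz":0.3,"roll":0},{"tx":0,"ty":0,"tz":0,"roll":0},{"tx":0,"ty":0,"tz":0,"roll":0}]'
python3 -m handwheel '[{"tx":0,"ty":0,"tz":0.4,"roll":0},{"tx":0,"ty":0,"tz":0.2,"roll":0},{"tx":0,"ty":0,"tz":0,"roll":0},{"tx":0,"ty":0,"tz":0,"roll":0}]'
```

```text
t: 29.98
tool_pos: [0.5923, -0.2007, 0.019]
tool_rot: [-3.135, 0.203, -0.0]
contact_force: [0.2, 0.2, 1.4]
opening: 0.0376
grip_force: 40.5
t: 30.32
tool_pos: [0.5924, -0.2007, 0.019]
tool_rot: [-3.135, 0.203, 0.0]
contact_force: [-2.5, 1.2, 4.7]
opening: 0.0377
grip_force: 40.7
```

Seated at 19.0 mm, as expected. Release, rise and check.

```bash
python3 -m handwheel '[{"tx":0,"ty":0,"tz":-0.3,"roll":0},{"tx":0,"ty":0,"tz":0,"roll":0}]'
python3 -m handwheel '[{"tx":0,"ty":0,"tz":0,"roll":0},{"tx":0,"ty":0,"tz":0,"roll":0},{"tx":0,"ty":0,"tz":0,"roll":0},{"tx":0,"ty":0,"tz":0,"roll":0},{"tx":0,"ty":0,"tz":-10,"roll":0},{"tx":0,"ty":0,"tz":-25,"roll":0},{"tx":0,"ty":0,"tz":-30,"roll":0},{"tx":0,"ty":0,"tz":-30,"roll":0},{"tx":0,"ty":-20,"tz":-20,"roll":0},{"tx":0,"ty":-33,"tz":0,"roll":0},{"tx":0,"ty":-33,"tz":0,"roll":0},{"tx":0,"ty":-33,"tz":0,"roll":0}]' 50
python3 -m handwheel '[{"tx":0,"ty":-33,"tz":0,"roll":0},{"tx":0,"ty":-33,"tz":0,"roll":0},{"tx":0,"ty":-33,"tz":0,"roll":0},{"tx":0,"ty":-33,"tz":0,"roll":0},{"tx":0,"ty":-15,"tz":0,"roll":0},{"tx":0,"ty":0,"tz":0,"roll":0},{"tx":0,"ty":0,"tz":0,"roll":0},{"tx":0,"ty":0,"tz":0,"roll":0}]'
python3 -c "
from h import *
im,d=snap('top','t11')
a=cv2.imread('pics/t11.png');cv2.imwrite('pics/t11b.png',cv2.resize(a[150:270,120:410],None,fx=2.7,fy=2.7,interpolation=2))"
```

```text
t: 30.48
tool_pos: [0.5924, -0.2007, 0.019]
tool_rot: [3.135, -0.203, 0.0]
contact_force: [-1.9, 1.3, 5.8]
opening: 0.0378
grip_force: 40.7
t: 31.48
tool_pos: [0.6082, -0.0819, 0.1353]
tool_rot: [3.134, -0.205, 0.004]
contact_force: [-0.0, -0.3, -0.3]
opening: 0.0501
grip_force: 0.0
t: 32.15
tool_pos: [0.6266, 0.062, 0.1337]
tool_rot: [3.134, -0.204, 0.0]
contact_force: [0.1, -0.3, -0.3]
opening: 0.0501
grip_force: 0.0
```

View pics/t11b.png

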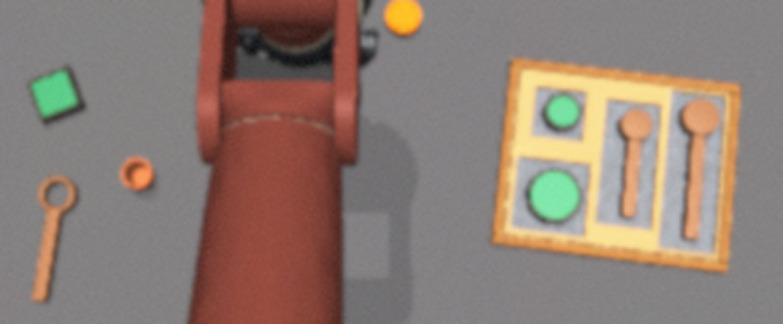

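All four parts are in their places: small roundel (562,111), large (553,195), short finial (634,165), long finial (697,170). The ring pin (50,240) and square tile (55,95) haven't moved. One depth check for flatness, then hand in.

Run:
```python
from h import *
d=np.load('pics/t11.npy');p=optics.camera_params('top');K=p['mtx'];E=p['extrinsics']
for n,x,y in(('rs',562,111),('rl',553,195),('rl+',553,178),('rl-',553,212),('fs head',636,126),('fs tail',629,208),('fl head',700,117),('fl tail',692,230)):
    u,v=120+x/2.7,150+y/2.7;z=np.median(d[int(v)-1:int(v)+2,int(u)-1:int(u)+2]);w=E@np.r_[np.linalg.inv(K)@[u,v,1]*z,1];print(n,(w[:3]*1e3).round(0))
```

```text
rs [ 591. -202.   29.]
rl [ 501. -189.   28.]
rl+ [ 519. -190.   28.]
rl- [ 483. -189.   28.]
fs head [ 573. -279.   31.]
fs tail [ 486. -268.   28.]
fl head [ 582. -347.   32.]
fl tail [ 462. -333.   29.]
```

Every height matches lying flat on the floor: 28 mm for discs and shafts, 32 mm for heads.

```bash
python3 -c "
from station import ctrl
print(ctrl.finish_job())"
```

```text
the job is handed in; nothing more can be done
None
```

The trellis kit is packed and handed in at about 32 s: both finials went in first and then both roundels, each lying flat in its own pocket or well by the depth check, and I left the ring pin and square tile untouched.

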